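# Read a sample through a half-open shutter

## Task

Take the blue-capped tube from the rack and stand it upright, fully home, in the well of the tube reader, and let go of it. Then slide the reader's orange shutter tab open against its spring to half travel, at the green line, without ever taking it into the red band past three quarters, and finish while holding it still there with the gripper. Leave the other tubes in the rack and everything else on the bench where it is.

Things in the scene. Friction and masses are not known exactly. Their poses are not given: they have to be found in the camera images.
- sample_c (a point): Centre, 55 mm above the foot, of the loose sample tube with a BLUE cap: clear, 110 mm tall, about 30 g. Barrel 17 mm in diameter, tapering over its lowest 14 mm to a flat foot 10 mm across; the cap, 22 mm in diameter, is its top 20 mm. It starts upright in one of the rack's four holes, standing on the rack's base plate. z runs up the tube.
- sample_tip (a point): Centre of the foot (lowest point) of the sample tube.
- rack: White tube rack, fixed, 75 x 200 mm on the bench; its origin is the centre of its underside. Tubes stand on its base plate (top 8 mm above the bench) through a row of four 20 mm holes, 45 mm apart along its y axis, in a top plate whose upper face is 64 mm above the bench; caps stand 98 to 118 mm above the bench. y along the row.
- reader: Tube reader, fixed: block 180 mm (x) x 200 mm (y) x 85 mm high, white front part with the well, grey lamp part behind, between them the slot of the shutter, along y. Its origin is the centre of its underside; x points from the well to the lamp, y is the way the shutter opens, z up. Flat top 85 mm above the bench.
- well_mouth (a point): Centre of the well's mouth, in the reader's top, 55 mm before the reader's centre (its -x): a vertical bore 20 mm in diameter, 60 mm deep, with a 2 mm chamfer, framed by a 43 mm blue square. A seated tube stands 50 mm out of it, with its cap 30 to 50 mm above the reader's top.
- well_floor (a point): Centre of the well's floor, 60 mm below the mouth.
- shutter_tab (a point): Middle of the shutter's orange tab, 28 mm above the reader's top: an upright plate 10 mm thick along the reader's y, 28 mm wide along its x, from 9 to 46 mm above the reader's top, on a 30 x 30 mm steel foot. Closed, it is 30 mm to the -y side of and 30 mm to the +x side of the reader's centre; half open, it is on the centre line (y = 0), its orange pointer at the green line.
- shutter (a joint): Opening of the shutter in m: 0 closed (start), 0.030 half (green line), 0.060 fully open; black lines mark closed and full, the red band begins at three quarters. It slides straight along the reader's +y. A spring pushes it shut: about 3 N when closed, 9 N at half, 15 N fully open; let go, it snaps shut.
- tube_red_c (a point): Centre (55 mm above the foot) of the loose red-capped tube, same shape and size as the sample tube, standing in the rack: leave it there. z runs up the tube.
- tube_green_c (a point): Centre (55 mm above the foot) of the loose green-capped tube, same shape and size as the sample tube, standing in the rack: leave it there. z runs up the tube.
- tube_yellow_c (a point): Centre (55 mm above the foot) of the loose yellow-capped tube, same shape and size as the sample tube, standing in the rack: leave it there. z runs up the tube.
- pink_block_c (a point): Loose pink microtube block, 90 x 150 x 45 mm (57 with its tubes), bystander; point 22 mm up at its centre.
- bottle_c (a point): Loose amber bottle with blue cap, 66 mm in diameter, 130 mm tall, bystander; point at its centre.
- tip_box_c (a point): Loose blue pipette-tip box, 85 x 120 x 67 mm, bystander; point at its centre.
- beaker_c (a point): Loose glass beaker, 66 mm in diameter, 80 mm tall, bystander; point at its centre.
- jar_c (a point): Loose white jar with red cap, 60 mm in diameter, 70 mm tall, bystander; point at its centre.

How it is judged:
By the outcome, as a careful person would: the job done as asked, in the order asked, and still so for the second after the job is handed in, while the arm keeps its last pose, push and grip.
It also fails if it takes over 61 s, if anything falls off the work surface, if the arm or the gripper's body presses on something with over 40 N, if the wrist force passes 120 N, or if a joint passes its speed limit or range.

## Robot

A 6-joint arm with a two-finger parallel gripper is mounted at the origin on the work surface. World frame = base frame: x ahead of the robot, y to its left, z up, the work surface at z = 0. Lengths are in m, angles in rad, forces in N, time in s.
With the tool pointing down it reaches from about 0.35 to 0.875 m from the base axis. Payload 4.2 kg.
Tool frame: the origin (TCP) lies at the very end of the fingers, on their centre line; the grasp point (between the pads) lies 19 mm behind it; x points along the fingers, y is the direction in which the jaws open and shut, and the axes are right-handed (so a half turn about x gives the same grasp; the last joint's range is limited). The gripper opens to 85 mm and grips with 20 to 120 N. Pads are 22 mm wide; open, the fingers measure 114 mm over their backs; the gripper's body (76 mm by 85 mm) begins 54 mm behind the grasp point. The pads swing forward as they close: fully open they stand 13 mm farther back than shut.
Start: joints at [-1.07, 0.385, 0.008, 0, -1.194, -0.259], TCP at [0.15, -0.607, 0.231] pointing down, gripper open.
Joint ranges: [-3.14, 3.14], [-1.21, 2.06], [-1.07, 1.41], [-3.16, 2.05], [-2.99, -0.16], [-3.1, 3.1]. Speed limits (rad/s): [2.79, 2.79, 3.14, 3.14, 3.14, 3.14].

## Interface

Orientations are given as a rotation vector (axis times angle).
In Python, from cell import bot gives the robot as it stands.
- The arm moves only by the tool play_rows, never from a script. Its argument "moves" is a list that holds one entry, the list of rows, each a list of 7 numbers: the finger opening in cm, from 0 to 8.54, then the shift along the world's x, y, z in cm, then the turn, a rotation vector about the world's x, y, z in degrees. In form: [[[hand, x, y, z, ax, ay, az], ...]]. A call has 1 to 12 rows; each row shifts and turns the commanded pose from where the row before left it; what a row does not reach is not made up. A row lasts 1/12 s, in which the tool goes at most 41.7 mm and 7.16 degrees, less where a joint would pass 70% of its speed; a pose out of reach is approached as far as the arm can. A call is refused whole if a number of a shift passes 4.17 or a number of a turn 7.16, either way. A call with a gripper value outside its range is refused whole. The fingers move at their own pace and stop on an object; the grip force is fixed at half the most. Time passes only in rows, so rows that do not move let the fingers close. It gives the time, the measured TCP pose, the force and the opening at its end, in the units of the state.
- bot.state(): the state, without advancing time (a new reading comes with each control period).
- bot.grab_frame(name): name is "scene" or "top"; returns the picture (480x640x3 uint8, blue, green, red); there is no depth.
- bot.camera_params(name): a dict with "fx", "fy", "cx", "cy" (pixels), "k1" (the pictures are not rectified: a ray, as slopes to the right and down, at radius r is drawn at 1 + k1 r^2 times it, then the intrinsics apply), "view" (4x4, takes a point from world to camera coordinates). Camera axes: x right, y down, z forward; pixel columns grow to the right and rows downward; lengths in m; the calibration is good to about 2 mm. A picture is of the moment at which its call begins. camera_params takes no time and is no camera call.
- bot.sign_off(): hands the job in, once; it reports no verdict.
The state is a dict: "t": time; "joint_pos": joint angles; "qvel": joint speeds; "effort": joint torques, N m; "eef_pos": TCP position; "tool_rot": TCP orientation; "ft_force": force on the tool from outside, world axes, zero at the start; "moment": the same for the moment, N m; "grip_width": opening from 0.0 (shut) to 1.0 (fully open).
Only numpy, scipy, OpenCV 4.12 (cv2) and the standard library are available. Lean on these libraries where they do the work, as an engineer would, in place of code of your own. Each camera call takes 0.05 s, during which the arm holds its last target.

## Working session

There is one attempt and no reset: what is moved stays moved. The work goes in short steps, Python scripts to look and compute and a tool call to move; the robot and the scene stay as the last step left them, time stands still between calls to the robot, and variables do not carry over. Pictures are saved under pics/ and viewed, and the job is handed in when it is done.

Besides the shell and the picture viewer there is one more tool, called after ">>>" by a JSON object that holds its "fn" and its "kwargs". play_rows: Moves the arm, as the interface text tells. Its arguments: {"type":"object","properties":{"moves":{"type":"array","items":{"type":"array","items":{"type":"array","items":{"type":"number"}}}}},"required":["moves"]}

```bash
ls; mkdir -p pics
python3 - <<'E'
from cell import bot
import cv2
print(bot.state())
for n in("scene","top"):
    cv2.imwrite(f"pics/{n}0.png",bot.grab_frame(n)); print(n,bot.camera_params(n))
E
```

```text
pics
{'t': 0.0, 'joint_pos': array([-1.07039930e+00,  3.85551780e-01,  6.61702002e-03, -5.32311590e-04,
       -1.19398187e+00, -2.58591246e-01]), 'qvel': array([-1.49047731e-04,  3.84106429e-05, -1.26034168e-04,  1.70414264e-03,
        1.27040444e-03, -1.50323463e-04]), 'effort': array([ 1.13424397e-05, -3.92294419e+01,  1.88394284e+01,  4.18610215e+00,
       -4.61503441e-03,  4.00130062e-06]), 'eef_pos': array([ 0.14954079, -0.60624084,  0.23021607]), 'tool_rot': array([-0.18799041,  1.56278666,  0.19137881]), 'ft_force': array([ 0.16919705, -0.82164722,  0.1294735 ]), 'moment': array([0.01133205, 0.02919462, 0.01359241]), 'grip_width': 0.9969435472162409}
scene {'fx': 437.2516423673205, 'fy': 437.2516423673205, 'cx': 317.5871990368329, 'cy': 239.30320453513124, 'k1': 0.029374423160116018, 'view': array([[ 0.75671544,  0.65363598, -0.01190608, -0.46892314],
       [ 0.35202166, -0.42274724, -0.83508414, -0.14246366],
       [-0.5508743 ,  0.62772986, -0.54999339,  1.36297811],
       [ 0.        ,  0.        ,  0.        ,  1.        ]])}
top {'fx': 469.54338029999997, 'fy': 469.54338029999997, 'cx': 324.31121722863816, 'cy': 236.57641309562723, 'k1': 0.006297657496286669, 'view': array([[ 0.02710481, -0.99908165,  0.03318421, -0.03036883],
       [-0.98579421, -0.03221938, -0.16483836,  0.58467727],
       [ 0.16575615, -0.02824489, -0.98576221,  1.06574534],
       [ 0.        ,  0.        ,  0.        ,  1.        ]])}
```

View pics/scene0.png

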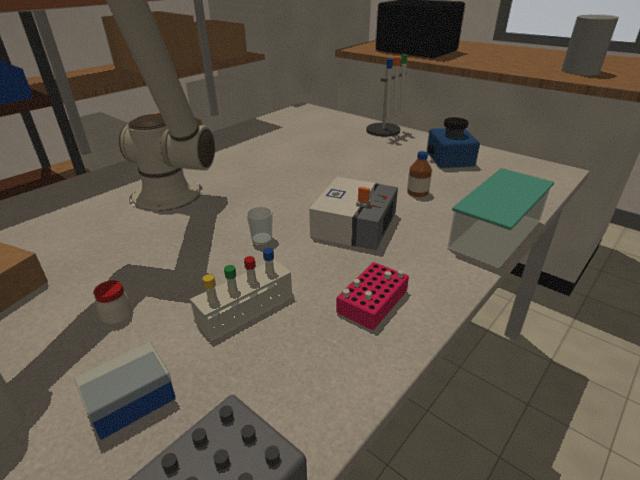

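View pics/top0.png

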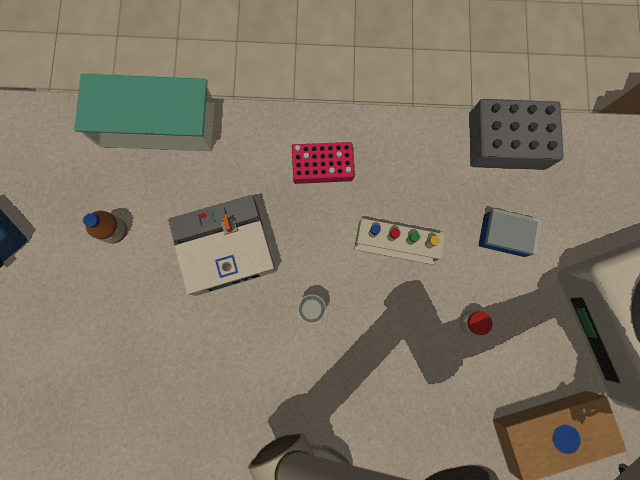

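The top view shows the rack caps at blue (375,229), red (395,233), green (414,237) and yellow (434,240). The reader's well frame is at (227,266) and the orange tab at (229,223). The scene view shows the blue cap at (268,254) and the tab at (364,194).

```bash
cat > h.py <<'E'
import numpy as np, cv2
from cell import bot
def cam(n):
    p=bot.camera_params(n);K=np.array([[p['fx'],0,p['cx']],[0,p['fy'],p['cy']],[0,0,1]]);return K,np.array([p['k1'],0,0,0.]),np.array(p['view'])
def ray(n,uv):
    K,d,V=cam(n);s=cv2.undistortPoints(np.array([[uv]],float),K,d)[0,0]
    R,t=V[:3,:3],V[:3,3];return -R.T@t,R.T@np.array([s[0],s[1],1])
def plane(n,uv,z):
    o,v=ray(n,uv);return o+v*(z-o[2])/v[2]
def tri(uv1,uv2):
    a,u=ray("scene",uv1);b,w=ray("top",uv2)
    s=np.linalg.lstsq(np.c_[u,-w],b-a,rcond=None)[0]
    p,q=a+s[0]*u,b+s[1]*w;return (p+q)/2,np.linalg.norm(p-q)
def proj(n,P):
    K,d,V=cam(n);return cv2.projectPoints(np.array(P,float).reshape(-1,3),cv2.Rodrigues(V[:3,:3])[0],V[:3,3],K,d)[0][:,0]
def blobs(im,lo,hi,amin=15,roi=None):
    h=cv2.cvtColor(im,cv2.COLOR_BGR2HSV);m=cv2.inRange(h,np.array(lo),np.array(hi))
    if roi: 
        k=np.zeros_like(m);x0,y0,x1,y1=roi;k[y0:y1,x0:x1]=255;m&=k
    n,l,s,c=cv2.connectedComponentsWithStats(m)
    return [(c[i].round(2),s[i]) for i in range(1,n) if s[i][4]>=amin],m
E
python3 - <<'E'
from h import *
t=cv2.imread("pics/top0.png");s=cv2.imread("pics/scene0.png")
a=cv2.resize(t[190:300,160:290],None,fx=6,fy=6,interpolation=cv2.INTER_CUBIC)[:600];cv2.imwrite("pics/zt_reader.png",cv2.resize(t[190:300,160:290],(780,660))[:600])
cv2.imwrite("pics/zs_reader.png",cv2.resize(s[170:255,300:410],(770,595),interpolation=cv2.INTER_CUBIC))
cv2.imwrite("pics/zs_rack.png",cv2.resize(s[240:340,185:300],(690,600),interpolation=cv2.INTER_CUBIC))
cv2.imwrite("pics/zt_rack.png",cv2.resize(t[205:275,345:455],(770,490),interpolation=cv2.INTER_CUBIC))
for nm,lo,hi in [("blue",(105,120,60),(125,255,255)),("red",(0,150,80),(6,255,255)),("orange",(6,150,120),(16,255,255)),("green",(45,100,50),(80,255,255)),("yel",(18,150,100),(32,255,255))]:
    for n,im in(("top",t),("scene",s)):
        for c,st in blobs(im,lo,hi,12)[0]: print(nm,n,c,st)
E
```

```text
blue top [ 89.99 219.79] [ 83 214  14  13 141]
blue top [374.99 229.19] [371 225   9  10  73]
blue top [  2.   234.32] [  0 229   6  11  40]
blue top [504.1  249.76] [480 244  50  13 136]
blue top [226.28 265.9 ] [216 255  22  23  98]
blue top [566.19 438.96] [553 425  27  29 591]
blue scene [451.81 137.59] [431 129  48  17 240]
blue scene [422.76 153.95] [418 152  10   7  42]
blue scene [267.71 251.94] [263 248  10  13  66]
red top [201.96 215.35] [199 213   7   6  26]
red top [394.94 232.8 ] [391 228   9  11  71]
red top [477.92 318.36] [470 312  20  19 177]
red scene [248.84 258.96] [244 256  11   7  50]
red scene [112.44 290.07] [100 282  22  16 134]
orange top [225.95 222.48] [223 214   7  16  56]
orange scene [363.53 188.05] [359 187  10   3  19]
green top [140.93 104.74] [  75   74  132   62 7145]
green top [212.53 216.26] [211 211   4  11  19]
green top [414.01 236.73] [409 232  11  10  81]
green top [584.42 311.67] [583 308   4   9  12]
green top [591.38 327.31] [587 318  10  19  29]
green scene [403.69  57.88] [401  54   7  10  42]
green scene [503.75 197.5 ] [ 453  169  100   60 3021]
green scene [229.3  271.25] [224 265  11  14 112]
yel top [434.49 240.07] [430 236  10  10  70]
yel scene [207.91 277.49] [203 274  11   8  68]
```

```bash
python3 - <<'E'
import cv2
E
ls pics
```

```text
scene0.png
top0.png
zs_rack.png
zs_reader.png
zt_rack.png
zt_reader.png
```

View pics/zt_reader.png

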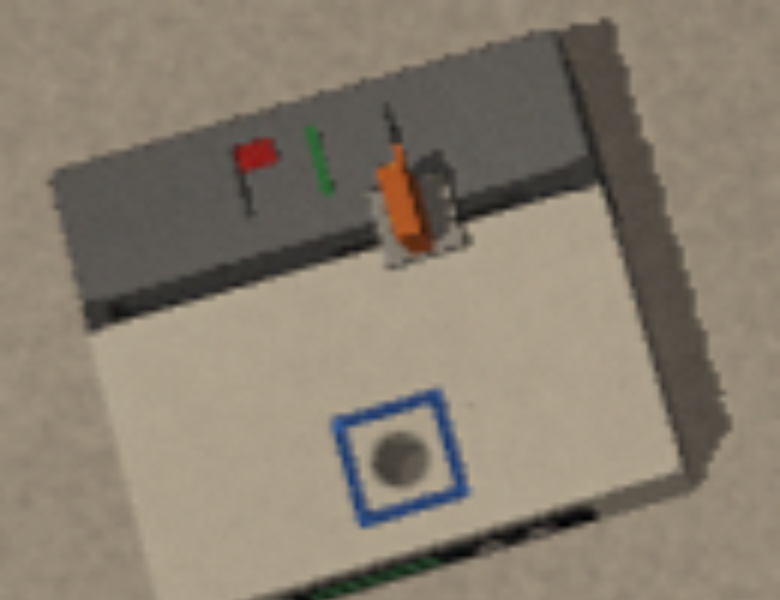

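View pics/zs_reader.png

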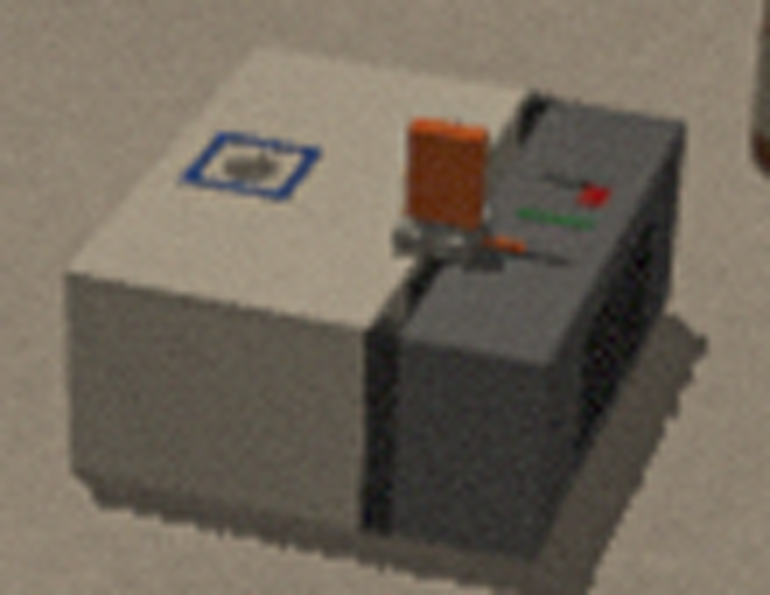

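View pics/zt_rack.png

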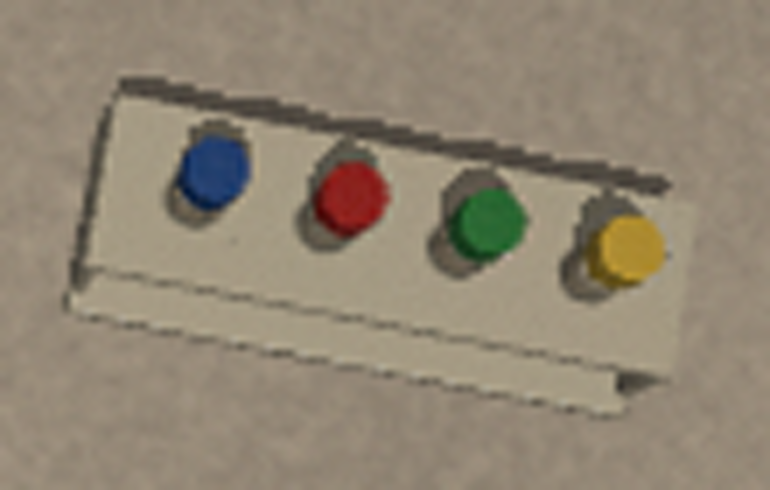

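View pics/zs_rack.png

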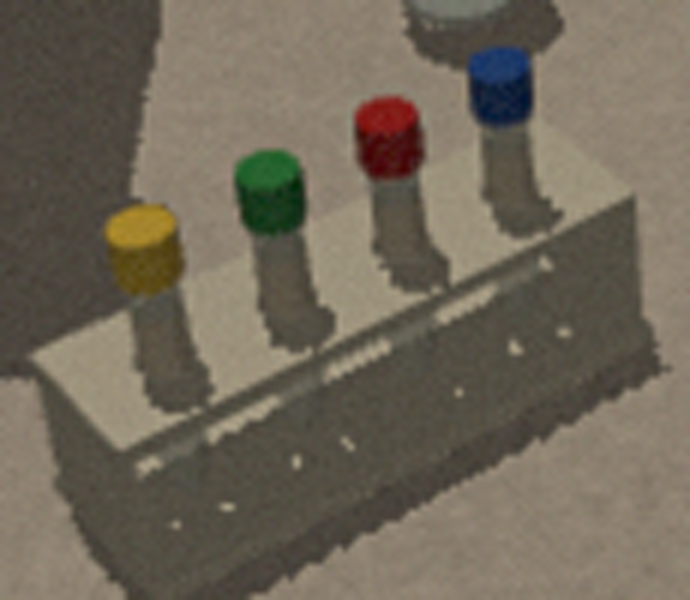

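Run:
```python
from h import *
t=cv2.imread("pics/top0.png");s=cv2.imread("pics/scene0.png")
np.set_printoptions(precision=4,suppress=True)
T={};
for nm,lo,hi,rt,rs in [("blue",(100,90,40),(128,255,255),(360,215,385,245),(255,240,280,270)),("red",(0,110,50),(8,255,255),(385,220,405,245),(238,250,260,275)),("green",(45,80,40),(85,255,255),(403,225,425,250),(218,258,242,285)),("yel",(15,110,60),(34,255,255),(424,230,446,252),(197,268,222,295))]:
    bt=max(blobs(t,lo,hi,5,rt)[0],key=lambda c:c[1][4]);bs=max(blobs(s,lo,hi,5,rs)[0],key=lambda c:c[1][4])
    p,e=tri(bs[0],bt[0]); print(nm,bt[0],bt[1],bs[0],bs[1],p,e,"plane .116",plane("top",bt[0],.116),"scene .108",plane("scene",bs[0],.108))
# frame
def quad(m):
    c=max(cv2.findContours(m,cv2.RETR_EXTERNAL,cv2.CHAIN_APPROX_NONE)[0],key=len)
    return cv2.minAreaRect(c)
m=blobs(t,(100,60,40),(128,255,255),5,(210,250,245,282))[1]
q=quad(m);print("top frame",q,plane("top",q[0],.085)); 
for c in cv2.boxPoints(q): print(c,plane("top",c,.085))
m=blobs(s,(100,60,40),(128,255,255),5,(322,185,350,202))[1]
c=max(cv2.findContours(m,cv2.RETR_EXTERNAL,cv2.CHAIN_APPROX_NONE)[0],key=len)
M=cv2.moments(cv2.convexHull(c));uv=(M['m10']/M['m00'],M['m01']/M['m00']);print("scene frame",uv,plane("scene",uv,.085),"tri",tri(uv,q[0]))
# reader top corners approx from zooms (top view)
for nm,z in [("lampL",(52,172)),("lampR",(560,32)),("seamR",(600,188)),("seamL",(90,330)),("frontR",(688,472))]:
    print(nm,plane("top",(160+z[0]/6-.4,190+z[1]/6-.4),.085))
for nm,z in [("sc frontcorner",(70,272)),("lampfront",(548,362)),("lampback",(684,122)),("seam",(362,328)),("frontback",(262,50))]:
    print(nm,plane("scene",(300+z[0]/7-.4,170+z[1]/7-.4),.085))
```

```text
blue [374.97 229.26] [371 225   9  10  77] [267.9  253.54] [263 248  10  13 109] [ 0.5955 -0.1254  0.109 ] 0.0005909797784024594 plane .116 [ 0.5944 -0.1242  0.116 ] scene .108 [ 0.5942 -0.1246  0.108 ]
red [394.62 232.92] [390 228  11  11  88] [249.22 261.94] [244 256  11  14 109] [ 0.5885 -0.1699  0.1095] 0.0005842169843665398 plane .116 [ 0.5875 -0.1685  0.116 ] scene .108 [ 0.5867 -0.1688  0.108 ]
green [414.13 236.65] [409 232  11  11  86] [229.61 271.55] [224 265  12  14 132] [ 0.5817 -0.2144  0.1083] 0.0005222530723371139 plane .116 [ 0.5805 -0.2125  0.116 ] scene .108 [ 0.5811 -0.2143  0.108 ]
yel [433.75 240.49] [428 236  12  10  93] [208.37 280.96] [202 274  13  15 161] [ 0.5742 -0.259   0.1087] 0.0008408945260417464 plane .116 [ 0.5732 -0.2567  0.116 ] scene .108 [ 0.573  -0.2588  0.108 ]
top frame ((226.09339904785156, 265.9751281738281), (18.6805419921875, 19.002620697021484), 75.0685806274414) [0.5048 0.2079 0.085 ]
[214.5063 259.3983] [0.5189 0.2348 0.085 ]
[232.8672 254.5021] [0.5313 0.1943 0.085 ]
[237.6805 272.5519] [0.4907 0.1811 0.085 ]
[219.3195 277.4482] [0.4785 0.2214 0.085 ]
scene frame (341.02150537634407, 194.33333333333331) [0.5208 0.2113 0.085 ] tri (array([0.5104, 0.2138, 0.079 ]), np.float64(0.01363974109557721))
lampL [0.61   0.3457 0.085 ]
lampR [0.6717 0.1563 0.085 ]
seamR [0.6109 0.1379 0.085 ]
seamL [0.5498 0.3266 0.085 ]
frontR [0.5029 0.0994 0.085 ]
sc frontcorner [0.5072 0.101  0.085 ]
lampfront [0.6745 0.1583 0.085 ]
lampback [0.6126 0.3423 0.085 ]
seam [0.6119 0.1362 0.085 ]
frontback [0.4448 0.2892 0.085 ]
```

Run:
```python
from h import *
from scipy.spatial.transform import Rotation as R
np.set_printoptions(precision=4,suppress=True)
t=cv2.imread("pics/top0.png");s=cv2.imread("pics/scene0.png")
print(R.from_rotvec(bot.state()['tool_rot']).as_matrix())
for n,im,roi in(("top",t,(210,250,245,282)),("scene",s,(322,185,350,202))):
    m=blobs(im,(100,60,40),(128,255,255),5,roi)[1]
    h=cv2.convexHull(cv2.findNonZero(m)).astype(float)[:,0]
    w=np.array([plane(n,p,.085)[:2] for p in h],np.float32)*1000
    print(n,cv2.minAreaRect(w))
# dark hole
for n,im,roi in(("top",t,(219,259,234,275)),("scene",s,(331,189,340,198))):
    x0,y0,x1,y1=roi;g=cv2.cvtColor(im,cv2.COLOR_BGR2GRAY)[y0:y1,x0:x1];print(n,g.astype(int)) if n=="scene" else 0
    w=np.clip(120-g.astype(float),0,None); h=cv2.cvtColor(im,cv2.COLOR_BGR2HSV)[y0:y1,x0:x1,1]; w[h>110]=0
    yy,xx=np.mgrid[y0:y1,x0:x1];uv=((w*xx).sum()/w.sum(),(w*yy).sum()/w.sum());print(n,uv,plane(n,uv,.085))
# reader from two-view corners
P={}
z=lambda a:(160+a[0]/6-.4,190+a[1]/6-.4); zs=lambda a:(300+a[0]/7-.4,170+a[1]/7-.4)
for nm,a,b in [("lampL",(52,172),(684,122)),("lampR",(560,32),(548,362)),("seamR",(600,188),(362,328)),("frontR",(688,472),(70,272))]:
    print(nm,tri(zs(b),z(a)))
# tab top face corners
b=blobs(t,(4,140,60),(20,255,255),5,(218,205,236,236));print(b[0])
for a in [(397,165),(380,175),(428,250),(410,250),(403,145)]: print("tab",a,plane("top",z(a),.131))
for b in [(408,120),(488,127),(410,215),(484,228)]: print("tabS",b,plane("scene",zs(b),.131 if b[1]<150 else .094))
```

```text
[[-0.0006 -0.2393  0.9709]
 [ 0.0019  0.9709  0.2393]
 [-1.      0.002  -0.0001]]
top ((505.1784362792969, 208.04736328125), (42.55873489379883, 42.316471099853516), 18.012746810913086)
scene ((504.8420104980469, 207.8097686767578), (40.980499267578125, 40.063358306884766), 19.24761962890625)
top (np.float64(225.66276265931793), np.float64(266.42301067860836)) [0.5038 0.2088 0.085 ]
scene [[ 74  77  78  87 108 114 139 136 135]
 [ 66 105  92  92  93  88  80  89  79]
 [106 148 147 145 147 147 117 124  89]
 [146 133 125 118 122 122  94 125 134]
 [147 101  91  88  85  86  78  86 111]
 [143  97  83  78  80  89  79  86 117]
 [134 126  98  85  94  95 103 124 134]
 [ 84  87  82  89 113 110 132 139 139]
 [130 131 115  99  96  91  79  82  82]]
scene (np.float64(335.1844522968198), np.float64(193.25159010600706)) [0.5049 0.2063 0.085 ]
lampL (array([0.6104, 0.3464, 0.0828]), np.float64(0.00021988384476731758))
lampR (array([0.6732, 0.1575, 0.0844]), np.float64(0.0032314114543768326))
seamR (array([0.6109, 0.1378, 0.0839]), np.float64(0.0004061264420457417))
frontR (array([0.5045, 0.101 , 0.0836]), np.float64(0.004107683673144737))
[(array([226.9 , 223.74]), array([223, 214,   9,  18,  88], dtype=int32))]
tab (397, 165) [0.6078 0.2071 0.131 ]
tab (380, 175) [0.6039 0.213  0.131 ]
tab (428, 250) [0.5766 0.1939 0.131 ]
tab (410, 250) [0.5764 0.2004 0.131 ]
tab (403, 145) [0.6154 0.2053 0.131 ]
tabS (408, 120) [0.5821 0.2004 0.131 ]
tabS (488, 127) [0.6073 0.2139 0.131 ]
tabS (410, 215) [0.5853 0.1996 0.094 ]
tabS (484, 228) [0.6117 0.2086 0.094 ]
```

>>> {"fn": "play_rows", "kwargs": {"moves": [[[8.5,1.2,1.2,0,0,0,2],[8.5,2.3,2.5,0,0,0,3.5],[8.5,2.3,2.5,0,0,0,3.5],[8.5,2.3,2.5,0,0,0,3.5],[8.5,2.3,2.5,0,0,0,3.5],[8.5,2.3,2.5,0,0,0,3.5],[8.5,2.3,2.5,0,0,0,3.5],[8.5,2.3,2.5,0,0,0,3.5],[8.5,2.3,2.5,0,0,0,3.5],[8.5,2.3,2.5,0,0,0,3.5],[8.5,2.3,2.5,0,0,0,3.5],[8.5,2.3,2.5,0,0,0,3.5]]]}}

```text
t: 1.1
eef_pos: [0.4153, -0.3182, 0.2311]
tool_rot: [-0.742, 1.441, 0.743]
ft_force: [0.3, -0.6, -0.1]
grip_width: 0.994
```

>>> {"fn": "play_rows", "kwargs": {"moves": [[[8.5,2.3,2.5,0,0,0,3.5],[8.5,2.3,2.5,0,0,0,3.5],[8.5,2.3,2.5,0,0,0,3.5],[8.5,2.3,2.5,0,0,0,3.5],[8.5,2.3,2.5,0,0,0,3.5],[8.5,2.3,2.5,0,0,0,3.5],[8.5,2.2,2.3,0,0,0,3.5],[8.5,1.3,1.4,0,0,0,2],[8.5,0.6,0.6,0,0,0,0],[8.5,0,0,0,0,0,0],[8.5,0,0,0,0,0,0]]]}}

```text
t: 2.02
eef_pos: [0.593, -0.1272, 0.2309]
tool_rot: [-1.09, 1.282, 1.091]
ft_force: [-1.5, -0.6, -0.1]
grip_width: 0.996
```

Run:
```python
from h import *
from scipy.spatial.transform import Rotation as R
np.set_printoptions(precision=4,suppress=True)
s=bot.state();print(s['eef_pos'],s['joint_pos']);M=R.from_rotvec(s['tool_rot']).as_matrix();print(M,np.degrees(np.arctan2(M[1,1],M[0,1])))
im=bot.grab_frame("scene");cv2.imwrite("pics/s1.png",cv2.resize(im[150:350,150:400],(750,600)))
```

```text
[ 0.593  -0.1272  0.2309] [ 0.0553  0.3543 -0.0395 -0.0001 -1.1784 -0.2158]
[[-0.0014 -0.9871  0.1598]
 [ 0.      0.1598  0.9871]
 [-1.      0.0014 -0.0002]] 170.80227841224558
```

View pics/s1.png

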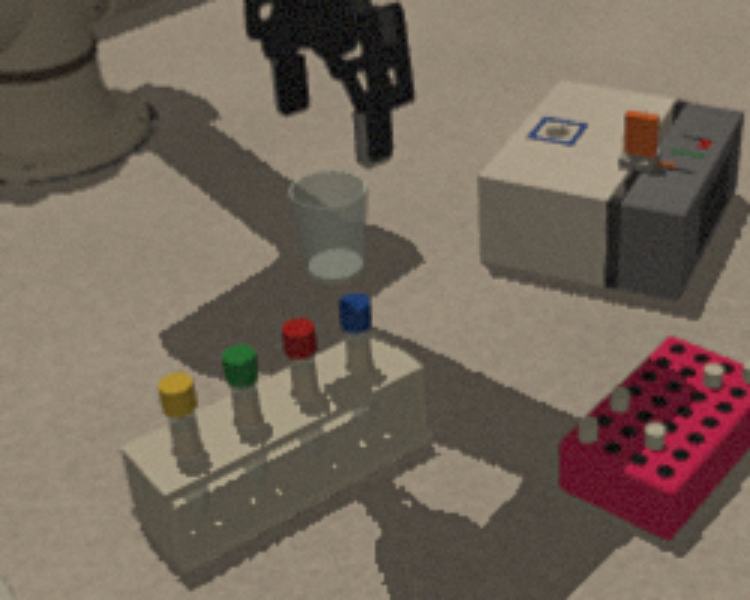

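The scene view shows the open gripper above the rack, with fingertips near zoomed (290,110) and (372,160). The blue cap is at (356,313), almost straight below, and nothing is disturbed.

Run:
```python
from h import *
p=bot.state()['eef_pos'];y=np.array([-.987,.16,0])
print([(q-[150,150])*3 for q in proj("scene",[p,p+.0425*y+[0,0,.013],p-.0425*y+[0,0,.013]])])
```

```text
[array([334.07120902, 152.57387148]), array([295.57445175, 111.21414444]), array([371.605024  , 158.79401691])]
```

>>> {"fn": "play_rows", "kwargs": {"moves": [[[8.5,0.2,0.2,-1.4,0,0,0],[8.5,0,0,-2,0,0,0],[8.5,0,0,-2,0,0,0],[8.5,0,0,-2,0,0,0],[8.5,0,0,-2,0,0,0],[8.5,0,0,-2,0,0,0],[8.5,0,0,-1.5,0,0,0],[8.5,0,0,-1,0,0,0],[8.5,0,0,-0.5,0,0,0],[8.5,0,0,0,0,0,0],[8.5,0,0,0,0,0,0]]]}}

```text
t: 2.98
eef_pos: [0.5959, -0.1253, 0.0881]
tool_rot: [-1.091, 1.28, 1.089]
ft_force: [-1.0, 0.4, -0.0]
grip_width: 0.995
```

Run:
```python
from h import *
im=bot.grab_frame("scene");cv2.imwrite("pics/s2.png",cv2.resize(im[200:320,190:340],(750,600)))
im=bot.grab_frame("top");cv2.imwrite("pics/t2.png",cv2.resize(im[150:290,300:475],(750,600)))
print(bot.state()['eef_pos'])
```

```text
[ 0.59637507 -0.12503719  0.08859937]
```

View pics/s2.png

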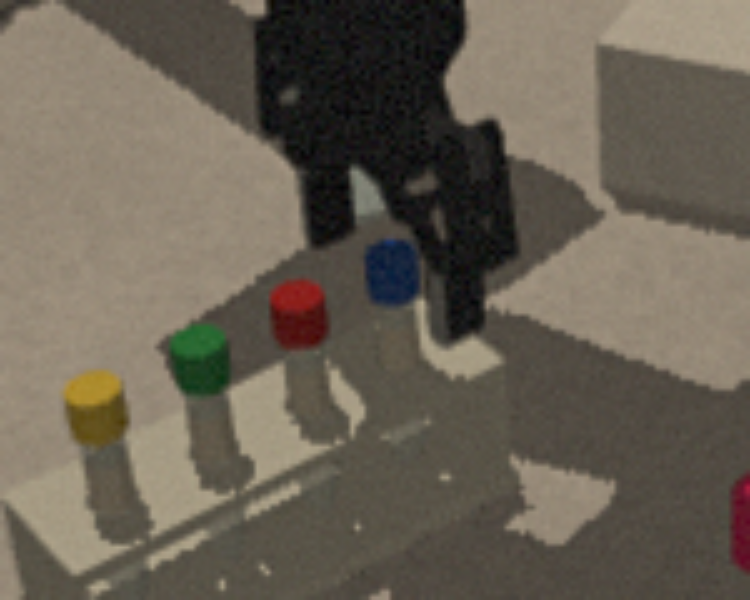

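View pics/t2.png

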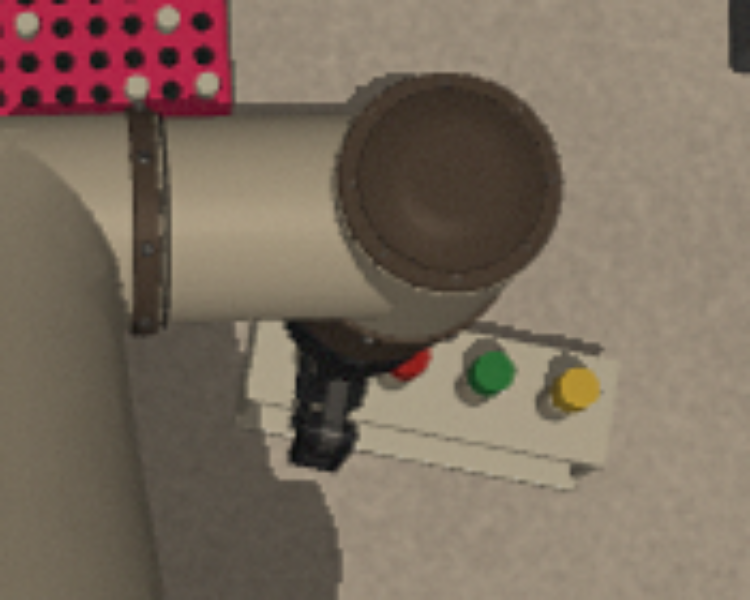

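The scene view shows the blue cap at zoomed (392,272) between the two fingers, with the red cap clear of them. The top view is mostly blocked by the wrist. Closing now.

>>> {"fn": "play_rows", "kwargs": {"moves": [[[1.5,-0.1,0,-0.1,0,0,0],[1.5,0,0,0,0,0,0],[1.5,0,0,0,0,0,0],[1.5,0,0,0,0,0,0],[1.5,0,0,0,0,0,0],[1.5,0,0,0,0,0,0],[1.5,0,0,0,0,0,0],[1.5,0,0,0,0,0,0],[1.5,0,0,0,0,0,0],[1.5,0,0,0,0,0,0]]]}}

```text
t: 3.92
eef_pos: [0.595, -0.1248, 0.0866]
tool_rot: [-1.091, 1.28, 1.09]
ft_force: [-0.3, -1.1, 2.7]
grip_width: 0.226
```

>>> {"fn": "play_rows", "kwargs": {"moves": [[[1.5,0,0,0.2,0,0,0],[1.5,0,0,0.5,0,0,0],[1.5,0,0,1,0,0,0],[1.5,0,0,1.5,0,0,0],[1.5,0,0,2,0,0,0],[1.5,0,0,2,0,0,0],[1.5,0,0,2,0,0,0],[1.5,0,0,2,0,0,0],[1.5,0,0,1.5,0,0,0],[1.5,0,0,1,0,0,0],[1.5,0,0,0,0,0,0],[1.5,0,0,0,0,0,0]]]}}

```text
t: 4.92
eef_pos: [0.5944, -0.1247, 0.2235]
tool_rot: [-1.09, 1.28, 1.091]
ft_force: [0.8, 0.1, -1.3]
grip_width: 0.223
```

Run:
```python
from h import *
im=bot.grab_frame("scene");cv2.imwrite("pics/s3.png",cv2.resize(im[170:320,190:370],(720,600)))
s=bot.state();print(s['eef_pos'],s['grip_width'],s['ft_force'])
```

```text
[ 0.59397728 -0.12464258  0.22248808] 0.22241110113702794 [-0.95428712  0.23862372 -2.15600651]
```

View pics/s3.png

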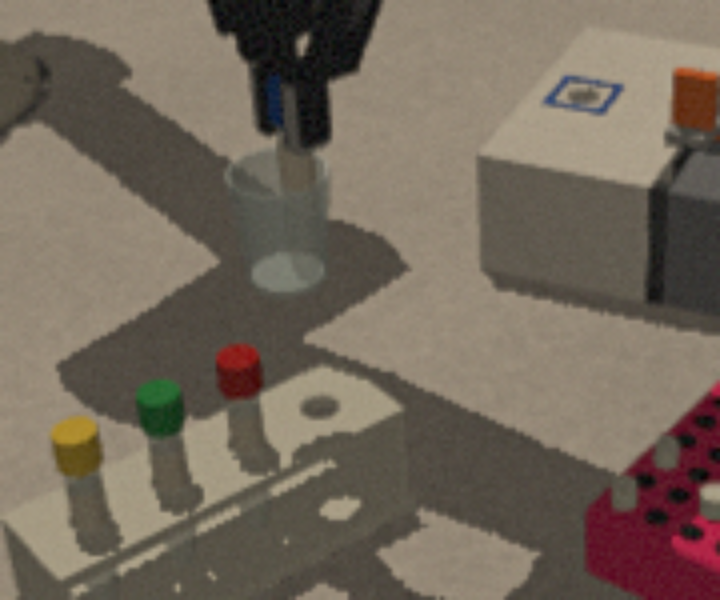

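The scene view shows the tube hanging in the gripper, with its cap between the pads at zoomed (285,105). The rack hole at (320,405) is empty and the other three tubes are still in place. Now the transfer to the well.

>>> {"fn": "play_rows", "kwargs": {"moves": [[[1.5,-0.35,1.3,0,0,0,-2.7],[1.5,-0.7,2.5,0,0,0,-4.7],[1.5,-0.85,3.2,0,0,0,-6],[1.5,-0.85,3.2,0,0,0,-6],[1.5,-0.85,3.2,0,0,0,-6],[1.5,-0.85,3.2,0,0,0,-6],[1.5,-0.85,3.2,0,0,0,-6],[1.5,-0.85,3.2,0,0,0,-6],[1.5,-0.85,3.2,0,0,0,-6],[1.5,-0.8,3.0,0,0,0,-5.7],[1.5,-0.7,2.5,0,0,0,-4.7],[1.5,-0.4,1.6,0,0,0,-2.9]]]}}

```text
t: 5.97
eef_pos: [0.5042, 0.2101, 0.2217]
tool_rot: [-0.248, 1.559, 0.247]
ft_force: [0.1, -0.5, -0.1]
grip_width: 0.225
```

>>> {"fn": "play_rows", "kwargs": {"moves": [[[1.5,0,0,0,0,0,0],[1.5,0,0,0,0,0,0],[1.5,0,0,0,0,0,0]]]}}

```text
t: 6.22
eef_pos: [0.5053, 0.2075, 0.2223]
tool_rot: [-0.25, 1.558, 0.248]
ft_force: [0.8, -0.3, -0.8]
grip_width: 0.227
```

Run:
```python
from h import *
from scipy.spatial.transform import Rotation as R
np.set_printoptions(precision=4,suppress=True)
im=bot.grab_frame("scene");cv2.imwrite("pics/s4f.png",im);cv2.imwrite("pics/s4.png",cv2.resize(im[130:230,290:410],(720,600)))
t=bot.grab_frame("top");cv2.imwrite("pics/t4f.png",t);cv2.imwrite("pics/t4.png",cv2.resize(t[170:310,150:310],(685,600)))
s=bot.state();print(s['eef_pos'],s['grip_width'],s['ft_force']);M=R.from_rotvec(s['tool_rot']).as_matrix();print(M[:,0],np.degrees(np.arctan2(M[1,1],M[0,1])))
p=s['eef_pos']
print(proj("scene",[p,p-[0,0,.081],[.505,.208,.085]]),proj("top",[p,p-[0,0,.081],[.505,.208,.085]]))
```

```text
[0.5056 0.2071 0.2228] 0.2285287567220721 [ 0.2515 -0.36    0.2182]
[-0.001  -0.0008 -1.    ] 108.10472716284693
[[336.2107 143.8275]
 [335.8388 173.6813]
 [335.6147 193.0365]] [[214.4141 258.3396]
 [221.901  262.8546]
 [226.0702 265.8881]]
```

View pics/s4.png

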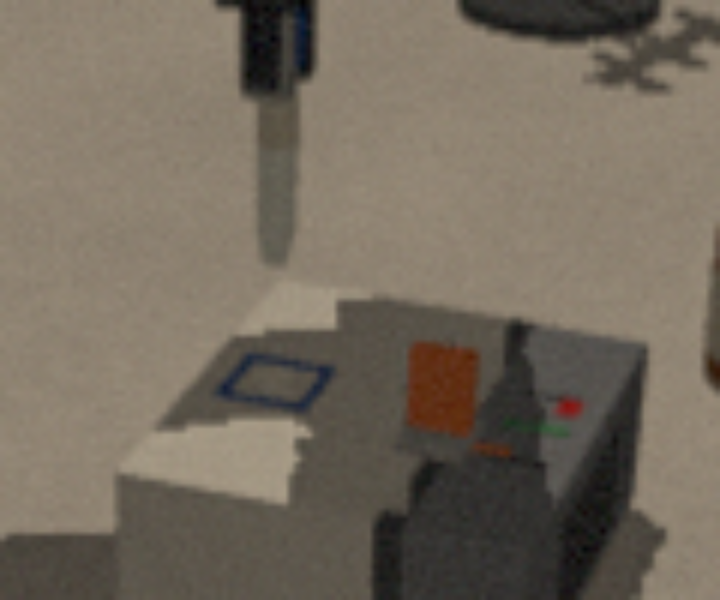

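View pics/t4.png

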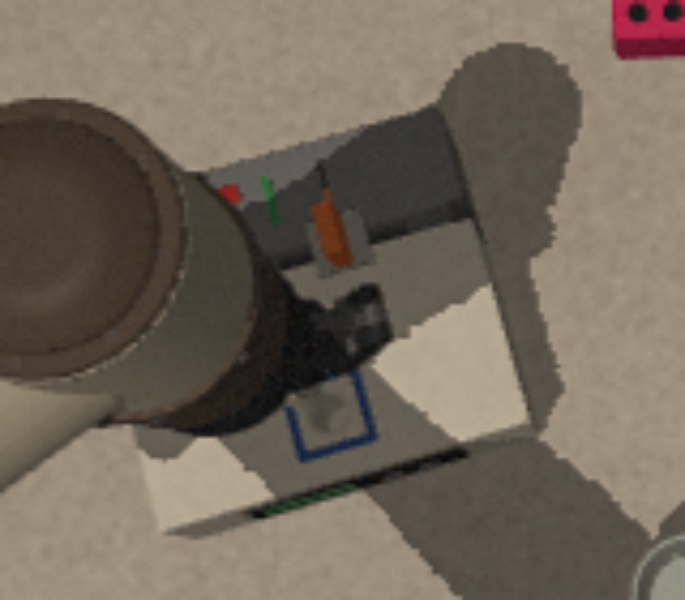

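The scene view shows the tube vertical, with its foot at zoomed (277,265), which is pixel (335.7,173.8). The predicted foot is (335.8,173.7) and the well centre (335.6,193). In the top view the hole sits just in front of the fingers at zoomed (322,408). Lowering to just above the mouth.

>>> {"fn": "play_rows", "kwargs": {"moves": [[[1.5,0,0.1,-0.8,0,0,0],[1.5,0,0,-1.4,0,0,0],[1.5,0,0,-1.2,0,0,0],[1.5,0,0,-0.8,0,0,0],[1.5,0,0,-0.5,0,0,0],[1.5,0,0,0,0,0,0],[1.5,0,0,0,0,0,0],[1.5,0,0,0,0,0,0]]]}}

```text
t: 6.98
eef_pos: [0.5061, 0.2094, 0.1769]
tool_rot: [-0.248, 1.555, 0.249]
ft_force: [0.0, 0.3, 0.5]
grip_width: 0.229
```

Run:
```python
from h import *
im=bot.grab_frame("scene");cv2.imwrite("pics/s5f.png",im);cv2.imwrite("pics/s5.png",cv2.resize(im[150:210,300:372],(720,600),interpolation=cv2.INTER_CUBIC))
s=bot.state();p=s['eef_pos'];print(p,s['grip_width'],s['ft_force'])
print((proj("scene",[p,p-[0,0,.081],[.505,.208,.085]])-[300,150]+.5)*10)
```

```text
[0.50613571 0.20942416 0.17703404] 0.22478248941185444 [ 0.17268311 -0.67580408 -0.55309402]
[[372.1001237  112.6219302 ]
 [368.29824801 397.60418501]
 [361.14738394 435.36488043]]
```

View pics/s5.png

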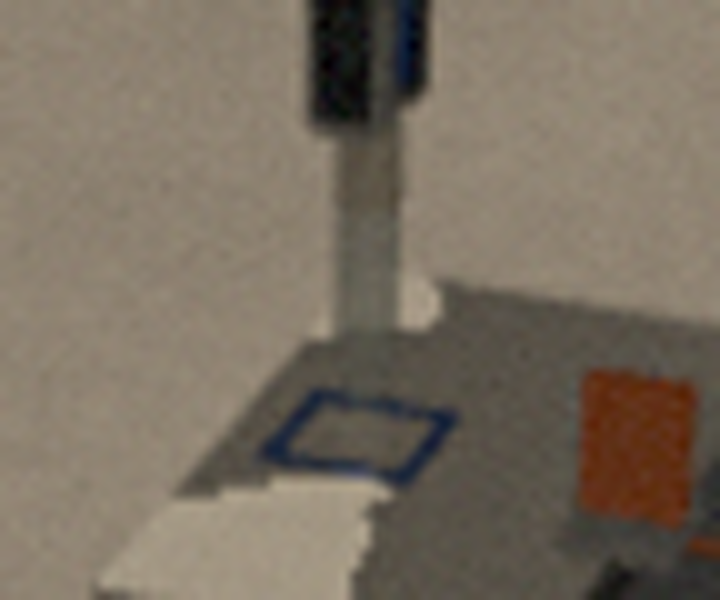

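The tube is 1 cm above the mouth, with its foot around zoomed (368,400) over the frame's centre at (361,435). The scene noise is small. I'll correct by about a millimetre and lower gently.

>>> {"fn": "play_rows", "kwargs": {"moves": [[[1.5,-0.1,-0.15,0,0,0,0],[1.5,0,0,-0.4,0,0,0],[1.5,0,0,-0.5,0,0,0],[1.5,0,0,-0.5,0,0,0],[1.5,0,0,-0.5,0,0,0],[1.5,0,0,-0.5,0,0,0],[1.5,0,0,-0.3,0,0,0],[1.5,0,0,0,0,0,0],[1.5,0,0,0,0,0,0]]]}}

```text
t: 7.78
eef_pos: [0.5047, 0.2077, 0.149]
tool_rot: [-0.249, 1.557, 0.248]
ft_force: [0.6, 0.4, 0.5]
grip_width: 0.224
```

>>> {"fn": "play_rows", "kwargs": {"moves": [[[1.5,0,0,-0.4,0,0,0],[1.5,0,0,-0.6,0,0,0],[1.5,0,0,-0.6,0,0,0],[1.5,0,0,-0.6,0,0,0],[1.5,0,0,-0.6,0,0,0],[1.5,0,0,-0.5,0,0,0],[1.5,0,0,-0.3,0,0,0],[1.5,0,0,0,0,0,0],[1.5,0,0,0,0,0,0]]]}}

```text
t: 8.53
eef_pos: [0.5047, 0.2077, 0.1131]
tool_rot: [-0.249, 1.557, 0.248]
ft_force: [0.6, -0.7, -0.1]
grip_width: 0.224
```

>>> {"fn": "play_rows", "kwargs": {"moves": [[[1.5,0,0,-0.2,0,0,0],[1.5,0,0,-0.2,0,0,0],[1.5,0,0,-0.1,0,0,0],[1.5,0,0,-0.1,0,0,0],[1.5,0,0,0,0,0,0],[1.5,0,0,0,0,0,0]]]}}

```text
t: 9.03
eef_pos: [0.5047, 0.2077, 0.1073]
tool_rot: [-0.249, 1.556, 0.249]
ft_force: [0.7, -0.1, -0.7]
grip_width: 0.228
```

>>> {"fn": "play_rows", "kwargs": {"moves": [[[1.5,0,0,-0.1,0,0,0],[1.5,0,0,-0.1,0,0,0],[1.5,0,0,0,0,0,0],[1.5,0,0,0,0,0,0]]]}}

```text
t: 9.37
eef_pos: [0.5046, 0.2077, 0.1053]
tool_rot: [-0.249, 1.557, 0.249]
ft_force: [0.4, 0.3, -0.7]
grip_width: 0.226
```

>>> {"fn": "play_rows", "kwargs": {"moves": [[[1.5,0,0,-0.1,0,0,0],[1.5,0,0,-0.1,0,0,0],[1.5,0,0,0,0,0,0],[1.5,0,0,0,0,0,0]]]}}

```text
t: 9.7
eef_pos: [0.5049, 0.2078, 0.1036]
tool_rot: [-0.249, 1.556, 0.249]
ft_force: [-0.2, -0.6, 1.1]
grip_width: 0.225
```

>>> {"fn": "play_rows", "kwargs": {"moves": [[[1.5,0,0,-0.05,0,0,0],[1.5,0,0,-0.05,0,0,0],[1.5,0,0,0,0,0,0],[1.5,0,0,0,0,0,0]]]}}

```text
t: 10.03
eef_pos: [0.5054, 0.208, 0.1035]
tool_rot: [-0.249, 1.554, 0.249]
ft_force: [-0.7, -0.8, 5.7]
grip_width: 0.227
```

Contact is 5.7 N at TCP z 0.1035, against an expected floor of 0.1036, so the tube is home. Releasing and rising.

>>> {"fn": "play_rows", "kwargs": {"moves": [[[2.5,0,0,0,0,0,0],[3.5,0,0,0,0,0,0],[6,0,0,0,0,0,0],[8.5,0,0,0,0,0,0],[8.5,0,0,0,0,0,0],[8.5,0,0,0,0,0,0],[8.5,0,0,0,0,0,0],[8.5,0,0,0,0,0,0]]]}}

```text
t: 10.7
eef_pos: [0.5046, 0.2077, 0.1022]
tool_rot: [-0.249, 1.557, 0.249]
ft_force: [-0.0, 0.1, 0.2]
grip_width: 0.994
```

>>> {"fn": "play_rows", "kwargs": {"moves": [[[8.5,0,0,0.5,0,0,0],[8.5,0,0,1,0,0,0],[8.5,0,0,1.5,0,0,0],[8.5,0,0,2,0,0,0],[8.5,0,0,2,0,0,0],[8.5,0,0,1.5,0,0,0],[8.5,0,0,0.5,0,0,0],[8.5,0,0,0,0,0,0],[8.5,0,0,0,0,0,0]]]}}

```text
t: 11.45
eef_pos: [0.5044, 0.2076, 0.1922]
tool_rot: [-0.248, 1.557, 0.249]
ft_force: [0.2, -0.4, -1.1]
grip_width: 0.996
```

Run:
```python
from h import *
im=bot.grab_frame("scene");cv2.imwrite("pics/s6f.png",im);cv2.imwrite("pics/s6.png",cv2.resize(im[140:240,290:410],(720,600),interpolation=cv2.INTER_CUBIC))
s=bot.state();p=s['eef_pos'];print(p,s['grip_width'],s['ft_force'])
print((proj("scene",[[.505,.208,.085],[.505,.208,.115],[.505,.208,.135]])-[290,140]+.5)*6)
b=blobs(im,(100,90,40),(128,255,255),5,(322,165,350,187))[0];print(b)
print(proj("scene",[.505,.208,.125]))
```

```text
[0.50406185 0.20739689 0.19152928] 0.9960301039997478 [-0.38106567 -0.30991623  0.33471336]
[[276.68843037 321.21892826]
 [277.44138646 260.118944  ]
 [277.95758731 218.38574566]]
[(array([335.63, 180.02]), array([333, 176,   7,   9,  52], dtype=int32))]
[[335.78300511 179.39240618]]
```

View pics/s6.png

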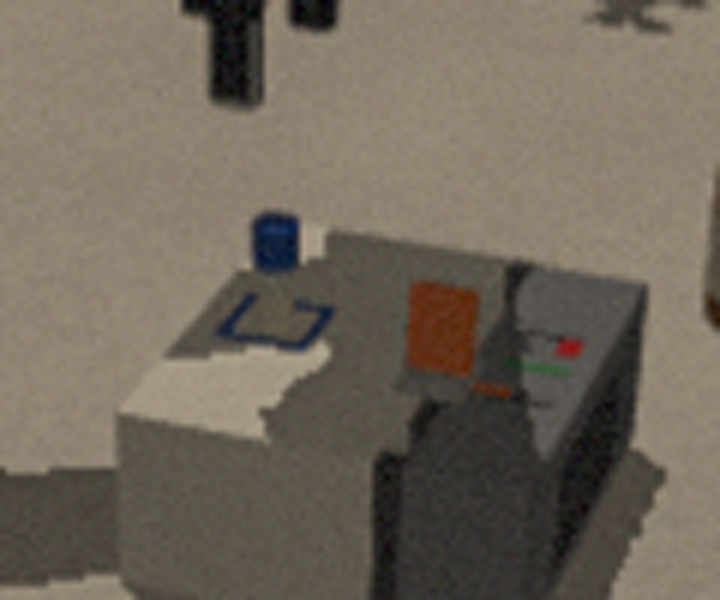

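The tube is seated: cap at zoomed (277,242), centroid pixel (335.6,180.0) against (335.8,179.4) predicted for a fully home cap. The tab is at zoomed (442,327) with the pointer at (492,388). The green line is at (540,366).

```bash
cat >> h.py <<'E'
yaw=np.radians(18.1);RX=np.array([np.cos(yaw),np.sin(yaw),0]);RY=np.array([-np.sin(yaw),np.cos(yaw),0])
C=np.array([.505,.208,0])+.055*RX
def rd(x,y,z): return C+x*RX+y*RY+np.array([0,0,z])
E
python3 - <<'E'
from h import *
np.set_printoptions(precision=4,suppress=True)
im=cv2.imread("pics/s6f.png")
b,m=blobs(im,(3,140,40),(18,255,255),5,(350,182,372,206));print(b)
pts=[rd(.016,-.035,.131),rd(.044,-.035,.131),rd(.016,-.035,.094),rd(.044,-.035,.094),rd(.016,-.025,.131),rd(.044,-.025,.131)]
print(proj("scene",pts));print((proj("scene",pts)-[290,140]+.5)*6)
print("tab",rd(.03,-.03,.113),"half",rd(.03,0,.113))
t=cv2.imread("pics/top0.png");bt,_=blobs(t,(3,140,40),(20,255,255),5,(218,205,236,236));print(bt)
ptst=[rd(.016,-.035,.131),rd(.044,-.035,.131),rd(.016,-.025,.131),rd(.044,-.025,.131)]
print((proj("top",ptst)-[160,190]+.5)*6)
E
```

```text
[(array([363.14, 194.16]), array([358, 187,  12,  16, 159], dtype=int32))]
[[357.4479 187.3891]
 [368.2174 189.2399]
 [356.8851 200.4869]
 [367.4496 202.4137]
 [358.7067 185.7171]
 [369.4118 187.5404]]
[[407.6877 287.3349]
 [472.3043 298.4395]
 [404.3107 365.9215]
 [467.6975 377.4822]
 [415.2404 277.3025]
 [479.4707 288.2427]]
tab [0.5951 0.2059 0.113 ] half [0.5858 0.2344 0.113 ]
[(array([226.9 , 223.74]), array([223, 214,   9,  18,  88], dtype=int32))]
[[421.7895 232.1988]
 [402.2989 159.9858]
 [395.0534 239.723 ]
 [375.6549 167.4232]]
```

>>> {"fn": "play_rows", "kwargs": {"moves": [[[8.5,1,0,0,0,0,0],[8.5,2,0,0,0,0,0],[8.5,2,0,0,0,0,0],[8.5,2,0,0,0,0,0],[8.5,1.5,0,0,0,0,0],[8.5,0.5,0,0,0,0,0],[8.5,0,0,0,0,0,0],[8.5,0,0,0,0,0,0]]]}}

```text
t: 12.17
eef_pos: [0.5942, 0.2073, 0.1911]
tool_rot: [-0.249, 1.559, 0.248]
ft_force: [-0.4, 0.4, 0.2]
grip_width: 0.994
```

>>> {"fn": "play_rows", "kwargs": {"moves": [[[8.5,0,0,-0.8,0,0,0],[8.5,0.05,0,-1.5,0,0,0],[8.5,0,0,-1.5,0,0,0],[8.5,0,0,-1.5,0,0,0],[8.5,0,0,-1,0,0,0],[8.5,0,0,-0.5,0,0,0],[8.5,0,0,0,0,0,0],[8.5,0,0,0,0,0,0]]]}}

```text
t: 12.83
eef_pos: [0.5952, 0.2078, 0.1247]
tool_rot: [-0.249, 1.556, 0.249]
ft_force: [0.7, 0.6, 0.4]
grip_width: 0.994
```

Run:
```python
from h import *
im=bot.grab_frame("scene");cv2.imwrite("pics/s7.png",cv2.resize(im[130:230,300:420],(720,600),interpolation=cv2.INTER_CUBIC))
t=bot.grab_frame("top");cv2.imwrite("pics/t7.png",cv2.resize(t[180:310,150:310],(738,600),interpolation=cv2.INTER_CUBIC))
s=bot.state();p=s['eef_pos'];print(p,s['grip_width'],s['ft_force'])
d=p-rd(.03,-.03,p[2]);print("off x,y reader mm",d@RX*1e3,d@RY*1e3)
```

```text
[0.59568998 0.20805375 0.1254084 ] 0.9949555514471821 [ 1.03893714  0.89531857 -0.22337213]
off x,y reader mm 1.2189464697703103 1.8758492779169345
```

View pics/s7.png

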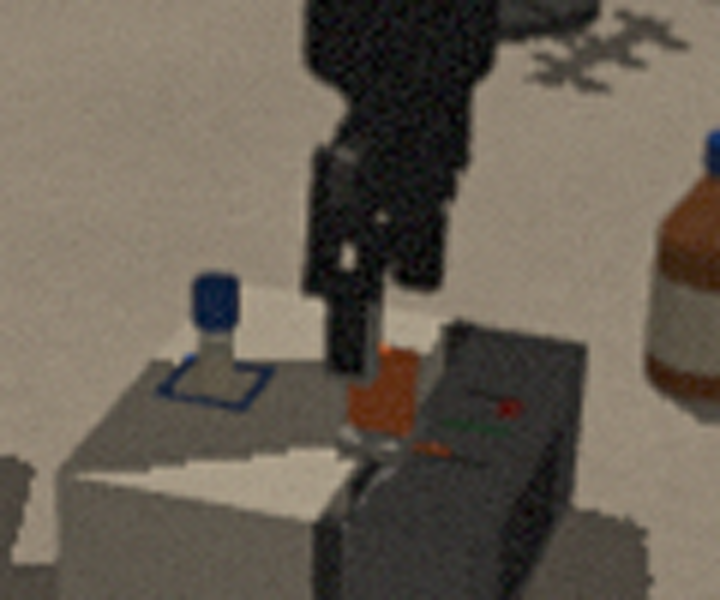

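View pics/t7.png

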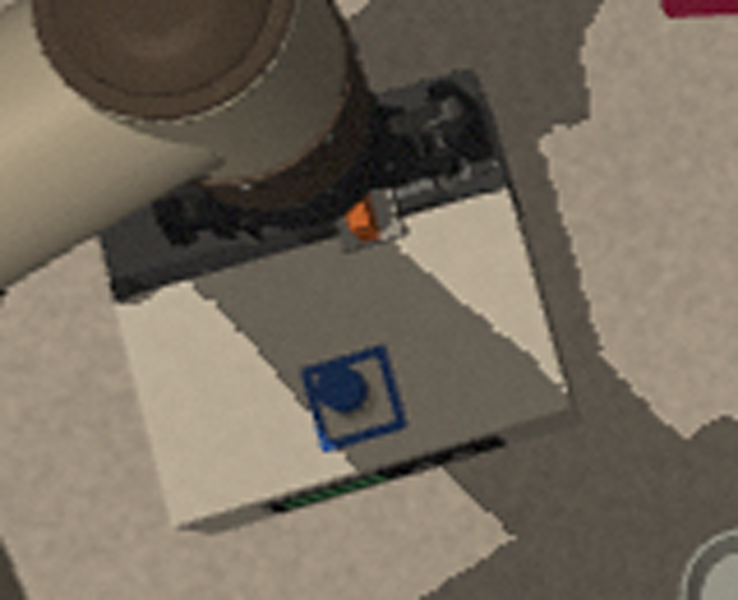

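Run:
```python
from h import *
np.set_printoptions(precision=1,suppress=True)
p=bot.state()['eef_pos']
for d in(-.050,.050): print((proj("scene",[p+d*RY+np.array([0,0,.013])])-[300,130]+.5)*6,(proj("top",[p+d*RY+np.array([0,0,.013])])-[150,180]+.5)*4.61)
print((proj("scene",[rd(.03,-.03,.131)])-[300,130]+.5)*6)
```

```text
[[350.5 382.2]] [[448.1 166.4]]
[[424.1 281.9]] [[241.5 224.2]]
[[383.5 347.8]]
```

The scene view shows the near finger tip at zoomed (348,372) and the far one near (420,285), matching the predictions (350,382) and (424,282). The tab lies between them. In the top view the tube's cap stands at (343,388) in its blue frame. Lowering onto the tab and closing.

>>> {"fn": "play_rows", "kwargs": {"moves": [[[8.5,-0.05,-0.1,-0.6,0,0,0],[8.5,0,0,-0.8,0,0,0],[8.5,0,0,-0.7,0,0,0],[8.5,0,0,-0.4,0,0,0],[8.5,0,0,0,0,0,0],[8.5,0,0,0,0,0,0]]]}}

```text
t: 13.43
eef_pos: [0.5945, 0.2065, 0.0987]
tool_rot: [-0.249, 1.557, 0.248]
ft_force: [-0.2, -0.4, -0.2]
grip_width: 0.99
```

>>> {"fn": "play_rows", "kwargs": {"moves": [[[5,0,0,0,0,0,0],[3,0,0,0,0,0,0],[2,0,0,0,0,0,0],[1.5,0,0,0,0,0,0],[1.2,0,0,0,0,0,0],[0.8,0,0,0,0,0,0],[0.3,0,0,0,0,0,0],[0.3,0,0,0,0,0,0],[0.3,0,0,0,0,0,0],[0.3,0,0,0,0,0,0]]]}}

```text
t: 14.27
eef_pos: [0.5947, 0.2068, 0.0995]
tool_rot: [-0.249, 1.556, 0.249]
ft_force: [-0.7, 1.2, 1.9]
grip_width: 0.113
```

Run:
```python
from h import *
im=bot.grab_frame("scene");cv2.imwrite("pics/s8f.png",im);cv2.imwrite("pics/s8.png",cv2.resize(im[160:230,330:414],(720,600),interpolation=cv2.INTER_CUBIC))
s=bot.state();p=s['eef_pos'];print(p,s['grip_width'],s['ft_force'])
d=p-rd(.03,-.03,p[2]);print("off x,y reader mm",d@RX*1e3,d@RY*1e3, "Fry",s['ft_force']@RY)
```

```text
[0.594698   0.20681326 0.09956231] 0.10553392342107216 [-0.69930176  0.35454925  2.56256208]
off x,y reader mm -0.10933503257846401 1.004927587818572 Fry 0.5542612114643489
```

View pics/s8.png

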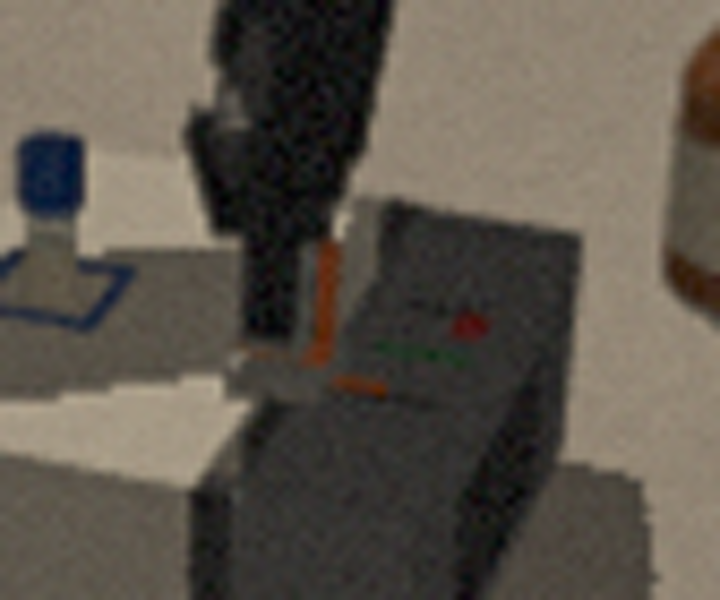

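The scene view shows the fingers clamping the tab at zoomed (290,290), with the pointer at (358,385) by the "closed" line. The green line is at (420,352). Pulling slowly along the reader's +y.

>>> {"fn": "play_rows", "kwargs": {"moves": [[[0.3,-0.05,0.15,0,0,0,0],[0.3,-0.1,0.3,0,0,0,0],[0.3,-0.1,0.3,0,0,0,0],[0.3,-0.06,0.2,0,0,0,0],[0.3,0,0,0,0,0,0],[0.3,0,0,0,0,0,0],[0.3,0,0,0,0,0,0]]]}}

```text
t: 14.9
eef_pos: [0.5916, 0.216, 0.0996]
tool_rot: [-0.249, 1.556, 0.248]
ft_force: [1.5, -4.9, 4.3]
grip_width: 0.106
```

Run:
```python
from h import *
im=bot.grab_frame("scene");cv2.imwrite("pics/s9f.png",im);cv2.imwrite("pics/s9.png",cv2.resize(im[160:230,330:414],(720,600),interpolation=cv2.INTER_CUBIC))
s=bot.state();p=s['eef_pos'];print(p,s['grip_width'],s['ft_force'])
d=p-rd(.03,-.03,p[2]);print("off x,y reader mm",d@RX*1e3,d@RY*1e3, "Fry",s['ft_force']@RY)
```

```text
[0.59162789 0.21598959 0.09954699] 0.10930731658537814 [ 0.8134387  -5.14128271  3.85353835]
off x,y reader mm -0.17664570567938662 10.680988327565746 Fry -5.139586331164676
```

View pics/s9.png

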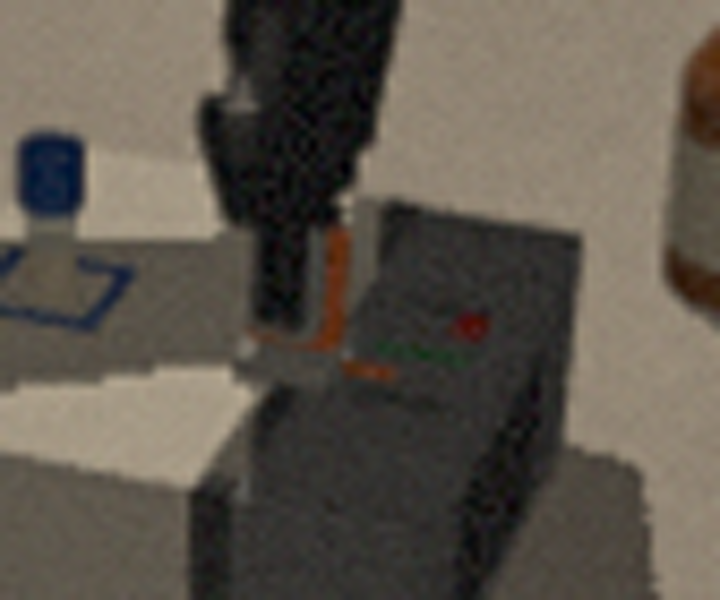

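The pointer has moved to zoomed (370,370) and the spring reads 5.1 N, which agrees with about 10 mm of opening. Continuing to about 25 mm.

>>> {"fn": "play_rows", "kwargs": {"moves": [[[0.3,-0.05,0.15,0,0,0,0],[0.3,-0.1,0.3,0,0,0,0],[0.3,-0.1,0.3,0,0,0,0],[0.3,-0.1,0.3,0,0,0,0],[0.3,-0.08,0.25,0,0,0,0],[0.3,-0.04,0.13,0,0,0,0],[0.3,0,0,0,0,0,0],[0.3,0,0,0,0,0,0],[0.3,0,0,0,0,0,0]]]}}

```text
t: 15.7
eef_pos: [0.5871, 0.2295, 0.0995]
tool_rot: [-0.25, 1.557, 0.248]
ft_force: [2.2, -7.8, 4.4]
grip_width: 0.105
```

```bash
cat > chk.py <<'E'
from h import *
import sys
k=sys.argv[1]
im=bot.grab_frame("scene");cv2.imwrite(f"pics/s{k}f.png",im);cv2.imwrite(f"pics/s{k}.png",cv2.resize(im[180:220,350:400],(750,600),interpolation=cv2.INTER_CUBIC))
s=bot.state();p=s['eef_pos'];print(p,s['grip_width'],s['ft_force'])
d=p-rd(.03,-.03,p[2]);print("off x,y reader mm",d@RX*1e3,d@RY*1e3, "Fry",s['ft_force']@RY)
E
python3 chk.py 10
```

```text
[0.58708685 0.22951024 0.09956481] 0.10435319514082163 [ 2.35090032 -6.17484009  3.4615226 ]
off x,y reader mm -0.292430671694714 24.943371955213003 Fry -6.5996519673501925
```

View pics/s10.png

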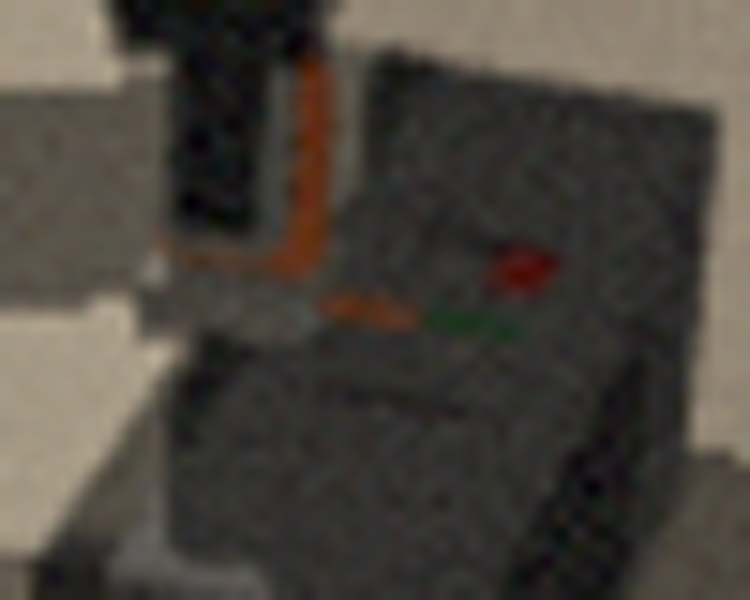

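```bash
cat > ptr.py <<'E'
from h import *
import sys
def yr(n,uv,z): 
    p=plane(n,uv,z)-C; return round(p@RX*1e3,1),round(p@RY*1e3,2)
for k,roi in (("s6f",(367,200,378,208)),("s8f",(367,200,377,208)),("s9f",(369,199,378,207)),("s10f",(371,198,379,204)),("s11f",(371,197,380,204)),("s12f",(371,197,380,204))):
    im=cv2.imread(f"pics/{k}.png")
    if im is None: continue
    h=cv2.cvtColor(im,cv2.COLOR_BGR2HSV).astype(int)
    def cen(cond,roi):
        x0,y0,x1,y1=roi;w=cond[y0:y1,x0:x1].astype(float)
        yy,xx=np.mgrid[y0:y1,x0:x1];return np.array([(w*xx).sum(),(w*yy).sum()])/w.sum(),w.sum()
    b=im.astype(int)
    o,a=cen(np.clip(b[:,:,2]-b[:,:,0]-30,0,200)*((h[:,:,0]<=20)|(h[:,:,0]>176)),roi)
    g,ag=cen(np.clip(b[:,:,1]-b[:,:,2]-12,0,200),(374,197,390,206))
    print(k,"ptr",o.round(2),yr("scene",o,.087),"green",g.round(2),yr("scene",g,.085))
E
python3 ptr.py
```

```text
s6f ptr [369.79 202.79] (np.float64(46.6), np.float64(-22.3)) green [379.61 200.92] (np.float64(66.2), np.float64(0.09))
s8f ptr [369.84 202.89] (np.float64(46.9), np.float64(-22.78)) green [378.76 200.85] (np.float64(64.1), np.float64(-0.36))
s9f ptr [371.93 202.28] (np.float64(50.9), np.float64(-17.73)) green [378.54 200.82] (np.float64(63.5), np.float64(-0.4))
s10f ptr [373.95 200.27] (np.float64(52.6), np.float64(-5.43)) green [380.79 201.16] (np.float64(69.4), np.float64(-0.08))[ WARN:0@0.721] global loadsave.cpp:275 findDecoder imread_('pics/s11f.png'): can't open/read file: check file path/integrity
[ WARN:0@0.721] global loadsave.cpp:275 findDecoder imread_('pics/s12f.png'): can't open/read file: check file path/integrity
```

The green line measures y = 0.0 to -0.4 mm in my reader frame, so the frame is right. The pointer is at -5.4 mm, and the arm pose says 5.1 mm still to go. Last step.

>>> {"fn": "play_rows", "kwargs": {"moves": [[[0.3,-0.05,0.15,0,0,0,0],[0.3,-0.06,0.2,0,0,0,0],[0.3,-0.04,0.14,0,0,0,0],[0.3,0,0,0,0,0,0],[0.3,0,0,0,0,0,0],[0.3,0,0,0,0,0,0],[0.3,0,0,0,0,0,0]]]}}

```text
t: 16.33
eef_pos: [0.5855, 0.234, 0.0995]
tool_rot: [-0.25, 1.557, 0.247]
ft_force: [1.7, -8.2, 4.4]
grip_width: 0.109
```

```bash
python3 chk.py 11; python3 ptr.py 2>/dev/null
```

```text
[0.5855711  0.23400014 0.09954984] 0.1056119596109423 [ 1.48742447 -8.54143911  4.26891107]
off x,y reader mm -0.33827133801811204 29.682000880415277 Fry -8.580879974505379
s6f ptr [369.79 202.79] (np.float64(46.6), np.float64(-22.3)) green [379.61 200.92] (np.float64(66.2), np.float64(0.09))
s8f ptr [369.84 202.89] (np.float64(46.9), np.float64(-22.78)) green [378.76 200.85] (np.float64(64.1), np.float64(-0.36))
s9f ptr [371.93 202.28] (np.float64(50.9), np.float64(-17.73)) green [378.54 200.82] (np.float64(63.5), np.float64(-0.4))
s10f ptr [373.95 200.27] (np.float64(52.6), np.float64(-5.43)) green [380.79 201.16] (np.float64(69.4), np.float64(-0.08))
s11f ptr [374.56 199.37] (np.float64(52.7), np.float64(-0.18)) green [380.79 201.13] (np.float64(69.3), np.float64(0.1))
```

View pics/s11.png

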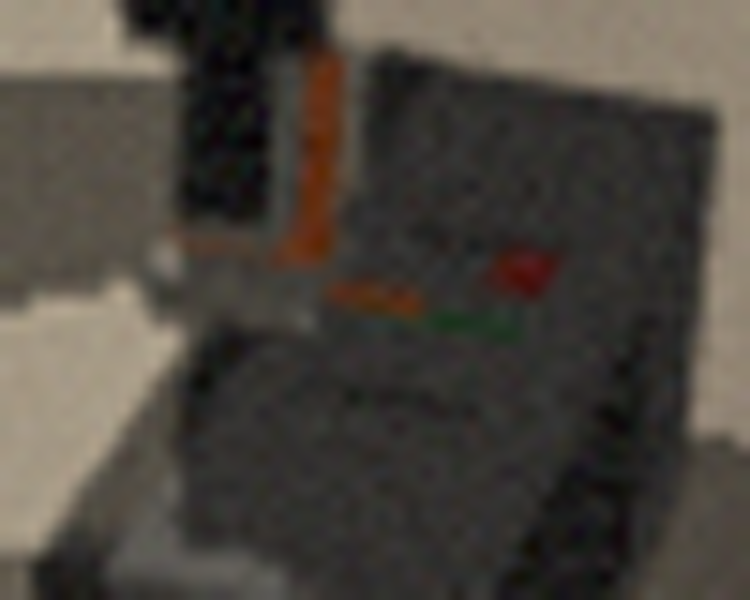

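The orange pointer at zoomed (378,298) runs straight into the green line at (470,322), and measures -0.2 mm against 0.1 mm. I'll hold still and check for drift and for the tube.

>>> {"fn": "play_rows", "kwargs": {"moves": [[[0.3,0,0,0,0,0,0],[0.3,0,0,0,0,0,0],[0.3,0,0,0,0,0,0],[0.3,0,0,0,0,0,0],[0.3,0,0,0,0,0,0],[0.3,0,0,0,0,0,0],[0.3,0,0,0,0,0,0],[0.3,0,0,0,0,0,0],[0.3,0,0,0,0,0,0],[0.3,0,0,0,0,0,0],[0.3,0,0,0,0,0,0],[0.3,0,0,0,0,0,0]]]}}

```text
t: 17.38
eef_pos: [0.5856, 0.234, 0.0995]
tool_rot: [-0.25, 1.557, 0.247]
ft_force: [1.1, -8.0, 3.9]
grip_width: 0.112
```

```bash
python3 chk.py 12; python3 ptr.py 2>/dev/null|tail -1
python3 - <<'E'
from h import *
im=cv2.imread("pics/s12f.png")
print(blobs(im,(100,90,40),(128,255,255),5,(322,165,350,187))[0],proj("scene",[.505,.208,.125]))
E
```

```text
[0.58556074 0.23401252 0.09955073] 0.1070286735075403 [ 1.49473444 -8.44472302  3.51535514]
off x,y reader mm -0.34427351303515 29.696983393395627 Fry -8.491220836118757
s12f ptr [374.79 199.42] (np.float64(53.3), np.float64(-0.22)) green [380.62 201.12] (np.float64(68.9), np.float64(-0.04))
[(array([335.45, 179.92]), array([333, 176,   6,   9,  51], dtype=int32))] [[335.78300511 179.39240618]]
```

View pics/s12f.png

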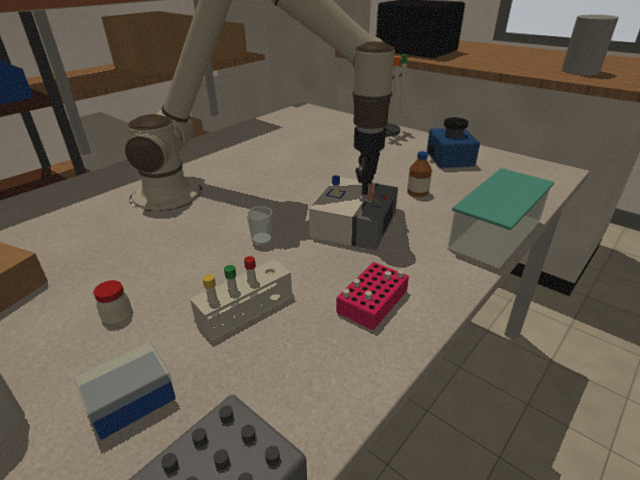

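The full scene shows the tube seated in the reader, with its cap at (336,180). The gripper is holding the tab at (370,190). The yellow, green and red tubes are still in the rack and every bystander is where it started. Nothing drifted over the one-second hold, so I'm handing in.

```bash
python3 -c "
from cell import bot
print(bot.sign_off())"
```

```text
the job is handed in; nothing more can be done
None
```

The blue-capped tube is standing fully home in the reader well and released, and the gripper is holding the shutter tab still at the green line. I handed the job in at about 17.4 s of the 61 s allowed.

- **Tube:** It touched the well floor with 5.7 N at a tool height of 103.5 mm, against 103.6 mm expected. After release its cap was within about 0.6 px of where a fully seated cap should appear, and it was still there at the end.
- **Shutter:** I gripped the tab and pulled it slowly to half travel, never near the red band. The pointer measured -0.2 mm from half travel, and the green line 0.0 mm. The arm pose gave 29.7 mm of opening, with no drift over a 1 s hold.
- **Rest of the bench:** In the last picture the red, green and yellow tubes are still in the rack, and everything else looks where it started.
- **Small disagreements:** The spring force at the hold read 8.5 N, where 9 N nominal was given, which alone would suggest about 28 mm of opening. I trusted the pointer and the arm pose over it. There was also a steady vertical force of about 4 N from the clamp, well under the limits.

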